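Lift out the cabinet's glass door and plug the ring stick into its slanted socket

TASK

Slide the loose glass door straight up out of the grooved posts at the front of the small oak cabinet and stand it in the empty groove of the oak door rack, without letting it fall. Then take the aluminium ring stick out of the grey tray and plug its oblong foot into the slanted socket in the cabinet until its collar sits on the socket's face. Leave the three ring sizers and the crystal ring holder where they are.

Things in the scene. Friction and masses are not known exactly. Their poses are not given: they have to be found in the camera images.
- cabinet: Low open-topped oak cabinet, fixed, 190 x 210 mm, floor 12 mm thick, back wall (robot side) 100 mm high, sides 52 mm. Origin: centre of its underside; x from its front (far from the robot) to its back, z up. The glass door's groove, 12 mm wide, runs along y at x = -55 mm between two U-grooved posts at y = +-46 to +-72 mm, tops 72 mm above the table.
- socket: Grey plastic socket block fixed in the cabinet, 70 x 100 x 30 mm. Its z axis points out of the hole: up, leaning 30 degrees from vertical to the cabinet's front (away from the robot); y is the cabinet's y. Origin: centre of its underside, 30 mm below the mouth along z. Rectangular hole in the middle of its face, 26 mm (x) by 18 mm (y), 22 mm deep, mouth chamfered 3 mm.
- socket_mouth (a point): Centre of the mouth of the slanted socket hole, on the block's face, 66 mm above the table (axes as socket).
- glass_door: Loose glass door, 8 mm thick (its x), 110 mm wide (y), 105 mm high (z); its top 20 mm is an oak edging 10 mm thick and 110 mm long, to grip by. Origin: centre of its bottom edge. At the start it stands upright in the cabinet's posts, its bottom 12 mm above the table.
- rack: Fixed oak door rack, two parallel grooves along its y, 75 mm apart. Origin: on the table under the middle of the EMPTY groove; the other, at x = +75 mm (farther from the robot), holds an identical but fixed glass door. Grooves: 120 mm long, 12 mm wide, flaring to about 25 mm at the mouth, floor 6 mm and rims 49 mm above the table.
- tray: Fixed moulded grey plastic tray, 130 (x) x 140 (y) mm, 16 mm thick, with a 12 mm deep pocket at x = -25 mm, y = 0 in which the ring stick stands. Origin: centre of its underside, on the table. The three ring sizers lie on its far half.
- ring_stick: Loose aluminium ring stick, 80 mm tall: oblong foot 24 (x) x 16 (y) x 20 mm high; above it a collar 32 (x) x 30 (y) mm from 20 to 46 mm height, to grip across y; above it a stepped cone of 11 to 5 mm radius. Origin: centre of the foot's underside; z up along it. Alike under a half turn. At the start it stands in the tray's pocket, foot 4 mm above the table.
- crystal: Bystander: crystal ring holder, a glass spire 80 mm tall on a 56 mm round foot, origin at centre of its underside. Leave alone.
- sizer0: Bystander: flat gold-tone ring sizer lying on the tray, 23 mm outside diameter, 6 mm high, origin at centre of its underside. Leave alone.
- sizer1: Bystander: flat gold-tone ring sizer lying on the tray, 26 mm outside diameter, 6 mm high, origin at centre of its underside. Leave alone.
- sizer2: Bystander: flat gold-tone ring sizer lying on the tray, 29 mm outside diameter, 6 mm high, origin at centre of its underside. Leave alone.

How it is judged:
On the way, in this order (a step that is already met when the one before it is completed fails the run):
1. the glass door has been lifted up out of the cabinet's posts (bottom edge more than 75 mm above the table) (z of glass_door in the frame of cabinet above 0.075 m), for 0.1 s.
2. the glass door stands in the rack's empty groove, let go: on the groove's floor within 4 mm, within 20 mm of the groove's middle along it, leaning less than 10 degrees (x of glass_door in the frame of rack between -0.008 and 0.008 m and y of glass_door in the frame of rack between -0.02 and 0.02 m and z of glass_door in the frame of rack below 0.01 m and angle between glass_door's own z axis and vertical below 0.17 rad and contact force between the fingers and glass_door below 0.1 N), for 0.3 s.
At the end, for the whole second after the job is handed in: The ring stick is fully home in the slanted socket (collar within 3 mm of its face, centred within 3 mm, axis within 5 degrees) and the glass door stands in the rack's front groove (bottom within 4 mm of its floor, within 20 mm of its middle, leaning under 10 degrees), both let go, at rest (all of step 2 and x of ring_stick in the frame of socket between -0.003 and 0.003 m and y of ring_stick in the frame of socket between -0.003 and 0.003 m and z of ring_stick in the frame of socket below 0.013 m and angle between the z axis of ring_stick and the z axis of socket, either way round below 0.09 rad and angle between the x axis of ring_stick and the x axis of socket, either way round below 0.15 rad and contact force between the fingers and ring_stick below 0.1 N and linear speed of each of ring_stick, glass_door below 0.02 m/s); the robot touches nothing.
It fails at once if the glass door was let fall (faster than 0.6 m/s while not held) (contact force between the fingers and glass_door below 0.1 N and linear speed of glass_door above 0.6 m/s).
It fails at once if the glass door was tipped over (more than 45 degrees) (angle between glass_door's own z axis and vertical above 0.785 rad).
It fails at once if a ring sizer or the crystal ring holder was moved by more than 15 mm (distance of any of sizer0, sizer1, sizer2, crystal from where it was at the start of the episode above 0.015 m).
It also fails if it takes over 72 s, if anything falls off the work surface, if the arm or the gripper's body presses on something with over 40 N, if the wrist force passes 120 N, or if a joint passes its speed limit or range.

ROBOT

A 7-joint arm with a two-finger parallel gripper is mounted at the origin on the work surface. World frame = base frame: x ahead of the robot, y to its left, z up, the work surface at z = 0. Lengths are in m, angles in rad, forces in N, time in s.
With the tool pointing down it reaches from about 0.4 to 0.875 m from the base axis. Payload 4.4 kg.
Tool frame: the origin (TCP) lies at the very end of the fingers, on their centre line; the grasp point (between the pads) lies env.grip_depth behind it (env.grip_depth is the distance from the TCP to the grasp point, in m); z points along the fingers, y is the line along which they close (so a half turn about z gives the same grasp; the last joint's range is limited). The gripper opens to 85 mm and grips with 20 to 120 N. Pads are 22 mm wide; open, the fingers measure 114 mm over their backs; the gripper's body (76 mm by 85 mm) begins 54 mm behind the grasp point. The pads swing forward as they close: fully open they stand 13 mm farther back than shut.
Start: joints at [-1.375, 0.628, 0.038, 1.517, -0.027, 0.996, -0.02], TCP at [0.168, 0.628, 0.231] pointing down, gripper open.
Joint ranges: [-3.06, 3.06], [-0.37, 2.12], [-1.25, 1.32], [0.18, 2.47], [-1.1, 4.24], [0.23, 1.98], [-2.94, 2.94]. Speed limits (rad/s): [2.57, 2.57, 3.14, 3.14, 3.14, 3.14, 3.14].

INTERFACE

Orientations are given as a unit quaternion [x, y, z, w].
In Python, from bench import env gives the robot as it stands. The module is installed in compiled form; this text tells all that it offers. Calls block until the motion is done:
- env.move_pose(position, orientation): joint-space move of the TCP to a pose.
- env.move_straight(position, attitude=None, vel=0.15): straight line of the TCP; attitude=None keeps the orientation; vel is the mean speed in m/s.
- env.movej(angles): joint-space move.
- env.grip(opening, force=None): opening from 0.0 (shut) to 1.0 (fully open); force is the grip in N (None keeps the last); returns when the fingers have stopped.
- env.wait(seconds).
- env.solve_ik(position, orientation): joint angles nearest the present ones, or None.
- env.read_camera(name): name is "scene" or "side" or "wrist"; returns a dict with "color" (480x640x3 uint8, red, green, blue), "fov_y" (degrees; the focal length in pixels is half the picture's height over the tangent of half this angle, whatever the lens; pixels are square), "cx", "cy" (the principal point, pixels), "D" ([k1, k2, p1, p2, k3] as OpenCV has them; the pictures are not rectified), "R" (3x3) and "t" (3): a world point X has camera coordinates R X + t; the wrist camera has in their place "mount" (4x4, takes a point from camera to tool coordinates, whose origin is the TCP and whose axes are the flange's). Camera axes: x right, y down, z forward; pixel columns grow to the right and rows downward; lengths in m; the calibration is good to about 2 mm. A picture is of the moment at which its call begins: read the wrist's pose just before it. There is no depth.
A pose or a line that the arm cannot do raises env.IKError and nothing moves.
- env.job_done(): hands the job in; it is judged then, once.
Readings, each from a call of its own:
- env.get_clock(): time.
- env.get_qpos(): joint angles.
- env.get_dq(): joint speeds.
- env.get_tau(): joint torques, N m.
- env.get_eef_pos(): TCP position.
- env.get_tcp_rot(): TCP orientation.
- env.get_force(): force on the tool from outside, world axes, zero at the start.
- env.get_wrist_torque(): the same for the moment, N m.
- env.get_opening(): opening from 0.0 (shut) to 1.0 (fully open).
- env.get_finger_force(): force on a finger pad.
Only numpy, scipy, OpenCV 4.12 (cv2) and the standard library are available. Lean on these libraries where they do the work, as an engineer would, in place of code of your own. Each camera call takes 0.05 s, during which the arm holds its last target. There are 200 camera calls.

## Working session

There is one attempt and no reset: what is moved stays moved. The work goes in short steps, each a Python script; the robot and the scene stay as the last script left them, time stands still between calls to the robot, and variables do not carry over. Pictures are saved under pics/ and viewed, at most 10 in all, crops included, and the job is handed in when it is done.

```bash
mkdir -p pics; cat > h.py <<'E'
import numpy as np, cv2
from bench import env
from scipy.spatial.transform import Rotation as Ro
def K(c):
    f=240/np.tan(np.radians(c["fov_y"])/2); return np.array([[f,0,c["cx"]],[0,f,c["cy"]],[0,0,1]])
def RT(c):
    return np.array(c["R"]),np.array(c["t"])
def rays(c,px):
    R,t=RT(c); u=cv2.undistortPoints(np.array(px,float).reshape(-1,1,2),K(c),np.array(c["D"],float)).reshape(-1,2)
    d=np.c_[u,np.ones(len(u))]@R; return -R.T@t,d
def plane(c,px,z):
    o,d=rays(c,px); return o+d*((np.asarray(z)-o[2])/d[:,2])[:,None]
def proj(c,P):
    R,t=RT(c); return cv2.projectPoints(np.array(P,float).reshape(-1,3),cv2.Rodrigues(R)[0],t,K(c),np.array(c["D"],float))[0].reshape(-1,2)
def tri(cs,pxs):
    A=np.zeros((3,3));b=np.zeros(3)
    for c,p in zip(cs,pxs):
        o,d=rays(c,[p]); d=d[0]/np.linalg.norm(d[0]); M=np.eye(3)-np.outer(d,d); A+=M;b+=M@o
    return np.linalg.solve(A,b)
E
python3 - <<'E'
from h import *
import pickle
print(env.get_clock(),env.grip_depth,env.get_tcp_rot())
for n in("scene","side","wrist"):
    c=env.read_camera(n); pickle.dump(c,open(n+".pkl","wb"))
    cv2.imwrite(f"pics/{n}.png",c["color"][:,:,::-1])
    print(n,{k:np.round(v,3).tolist() for k,v in c.items() if k!="color"})
E
```

```text
0.0 0.0187 [ 1.30505109e-01  9.91447159e-01 -9.64116986e-04 -1.35193631e-04]
scene {'fov_y': 55.237, 'cx': 321.556, 'cy': 238.543, 'D': [-0.056, 0.0, 0.0, 0.0, 0.0], 'R': [[0.753, 0.658, -0.005], [0.435, -0.503, -0.747], [-0.494, 0.56, -0.665]], 't': [-0.428, -0.2, 1.134]}
side {'fov_y': 50.022, 'cx': 319.145, 'cy': 234.897, 'D': [-0.153, 0.0, 0.0, 0.0, 0.0], 'R': [[-0.999, -0.036, 0.002], [-0.026, 0.684, -0.729], [0.025, -0.728, -0.685]], 't': [0.593, 0.06, 1.012]}
wrist {'fov_y': 69.645, 'cx': 321.388, 'cy': 240.319, 'D': [-0.067, 0.0, 0.0, 0.0, 0.0], 'mount': [[0.001, -0.949, -0.316, 0.081], [1.0, 0.001, 0.001, -0.0], [-0.0, -0.316, 0.949, -0.142], [0.0, 0.0, 0.0, 1.0]]}
```

View pics/scene.png

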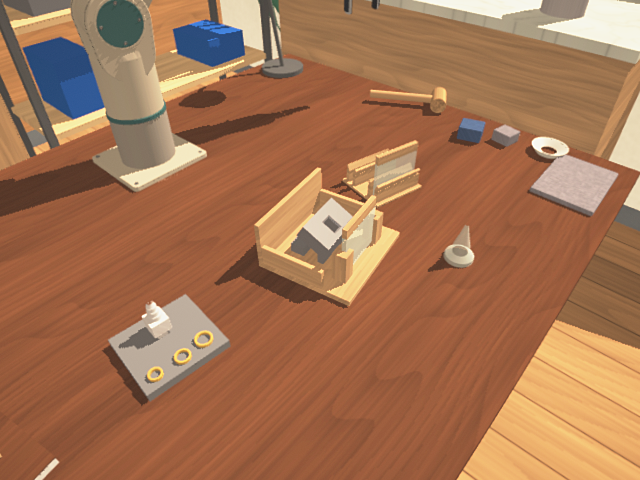

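View pics/side.png

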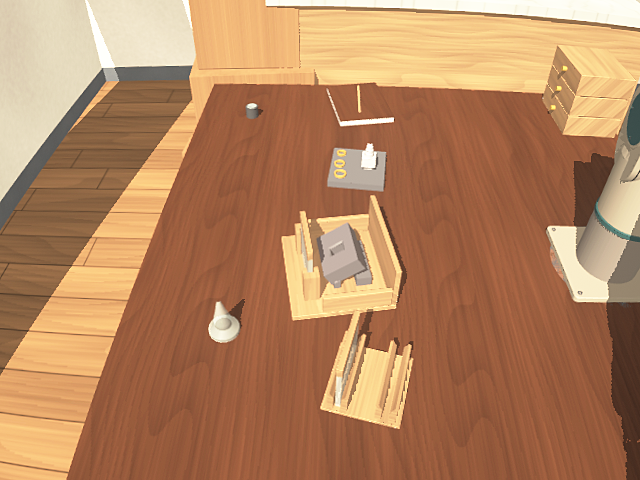

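The scene view shows the tray (about 168,345), cabinet (about 330,240), rack (about 385,175) and crystal (459,255). In the side view they are at (357,168), (340,265), (368,385) and (224,328). Next I'll get rough positions, then take wrist views from above.

```bash
cat > a.py <<'E'
from h import *
import pickle
s=pickle.load(open("scene.pkl","rb"));d=pickle.load(open("side.pkl","rb"))
print("tray sc",plane(s,[(110,342),(186,296),(229,341),(150,390)],.016).round(3).tolist())
print("tray sd",plane(d,[(333,149),(386,151),(385,190),(328,186)],.016).round(3).tolist())
print("stick top",tri([s,d],[(152,303),(370,144)]).round(3))
print("cab sd front corners/back",plane(d,[(292,319),(282,238),(400,308)],0.0).round(3).tolist())
print("cab sc",plane(s,[(348,305),(400,235)],0.0).round(3).tolist())
print("rack sd",plane(d,[(321,409),(400,428),(412,352)],0.0).round(3).tolist())
print("crystal",plane(s,[(459,258)],0.0).round(3),plane(d,[(224,332)],0).round(3))
E
python3 a.py
cat > view.py <<'E'
from h import *
import pickle
def look(x,y,z,yaw,name):
    # camera axis at tilt; down attitude
    q=(Ro.from_euler('z',yaw)*Ro.from_quat([1,0,0,0])).as_quat()
    env.move_pose([x,y,z],q); env.wait(.3)
    return snap(name)
def snap(name):
    p=np.array(env.get_eef_pos());R=Ro.from_quat(env.get_tcp_rot()).as_matrix()
    c=env.read_camera("wrist"); T=np.eye(4);T[:3,:3]=R;T[:3,3]=p; W=np.linalg.inv(T@np.array(c["mount"]))
    c["R"]=W[:3,:3];c["t"]=W[:3,3]; pickle.dump(c,open(name+".pkl","wb")); cv2.imwrite(f"pics/{name}.png",c["color"][:,:,::-1]); return c
E
```

```text
tray sc [[0.444, -0.358, 0.016], [0.456, -0.221, 0.016], [0.583, -0.233, 0.016], [0.563, -0.363, 0.016]]
tray sd [[0.572, -0.362, 0.016], [0.44, -0.359, 0.016], [0.452, -0.201, 0.016], [0.581, -0.211, 0.016]]
stick top [ 0.486 -0.289  0.081]
cab sd front corners/back [[0.636, 0.156, 0.0], [0.672, -0.052, 0.0], [0.441, 0.124, 0.0]]
cab sc [[0.668, -0.045, 0.0], [0.633, 0.164, 0.0]]
rack sd [[0.579, 0.33, 0.0], [0.457, 0.359, 0.0], [0.428, 0.22, 0.0]]
crystal [[0.755 0.182 0.   ]] [[0.753 0.19  0.   ]]
```

```bash
python3 - <<'E'
from view import *
for n,p in dict(rack=(.46,.27,.26),tray=(.45,-.27,.24),cab=(.49,.05,.26)).items():
    look(*p,np.pi,"w_"+n); print(n,env.get_clock(),np.round(env.get_qpos(),2))
E
```

```text
rack 2.1917 [-0.61  0.43  0.03  1.81 -0.02  0.91  1.01]
tray 4.4917 [ 0.27  0.45  0.31  1.86 -0.18  0.85  2.24]
cab 6.0667 [-0.37  0.38  0.3   1.92 -0.14  0.87  1.57]
```

View pics/w_rack.png

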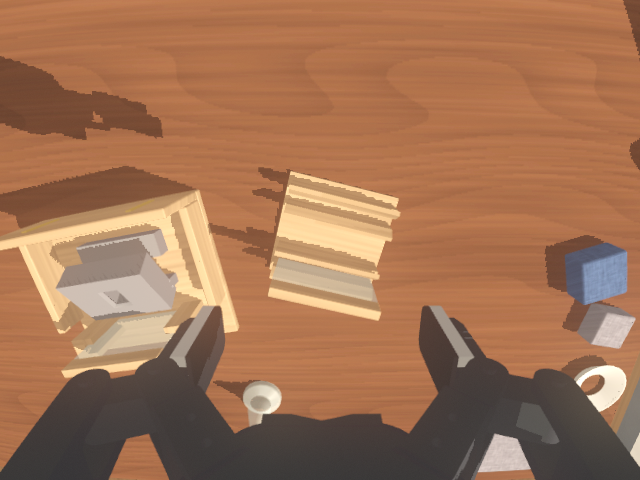

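View pics/w_cab.png

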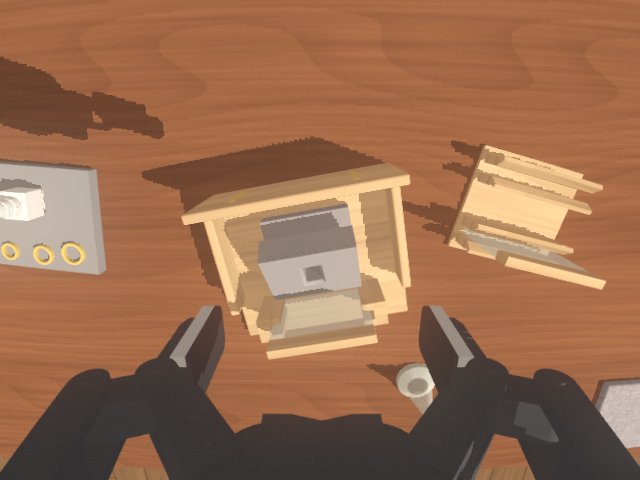

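View pics/w_tray.png

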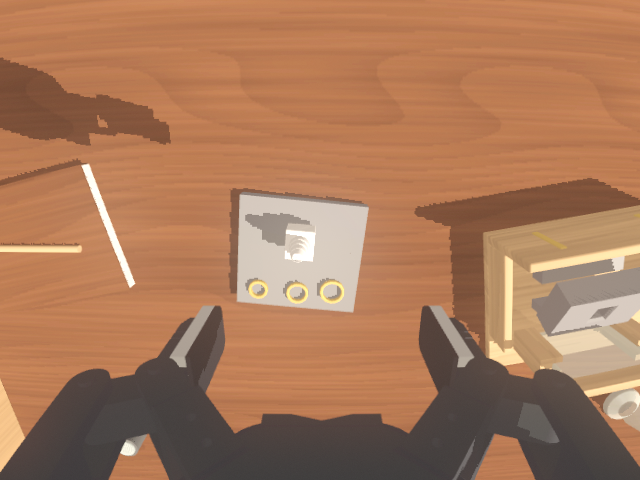

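The wrist views are clear. The rack's empty groove runs about (288,180)-(398,210), the cabinet door edging is near (268,352)-(376,340), and the tray is near (240,195)-(367,310) with the stick at (300,243). I'll enlarge these to get exact edges.

```bash
python3 - <<'E'
import cv2,numpy as np
def crop(n,x0,y0,x1,y1,s):
    i=cv2.resize(cv2.imread(f"pics/{n}.png")[y0:y1,x0:x1],None,fx=s,fy=s,interpolation=cv2.INTER_CUBIC)
    for x in range(-(-x0//20)*20,x1,20): 
        cv2.line(i,((x-x0)*s,0),((x-x0)*s,6),(255,255,0),1);cv2.putText(i,str(x),((x-x0)*s+2,12),0,.35,(255,255,0),1)
    for y in range(-(-y0//20)*20,y1,20):
        cv2.line(i,(0,(y-y0)*s),(6,(y-y0)*s),(255,255,0),1);cv2.putText(i,str(y),(8,(y-y0)*s+4),0,.35,(255,255,0),1)
    return i
cv2.imwrite("pics/z1.png",crop("w_cab",175,160,415,360,3))
a=crop("w_rack",262,165,406,325,3);b=crop("w_tray",272,210,332,270,6)
o=np.zeros((480,432+360,3),np.uint8);o[:480,:432]=a;o[:360,432:]=b;cv2.imwrite("pics/z2.png",o)
E
```

```text
(no output)
```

View pics/z1.png

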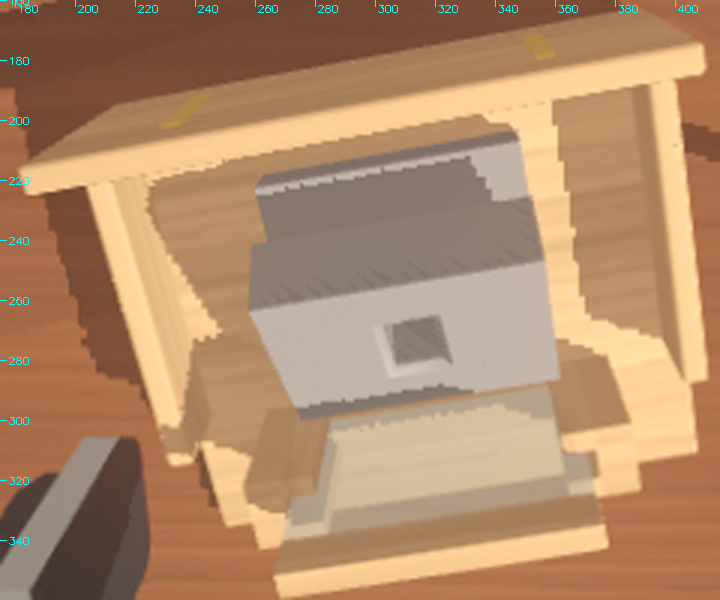

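View pics/z2.png

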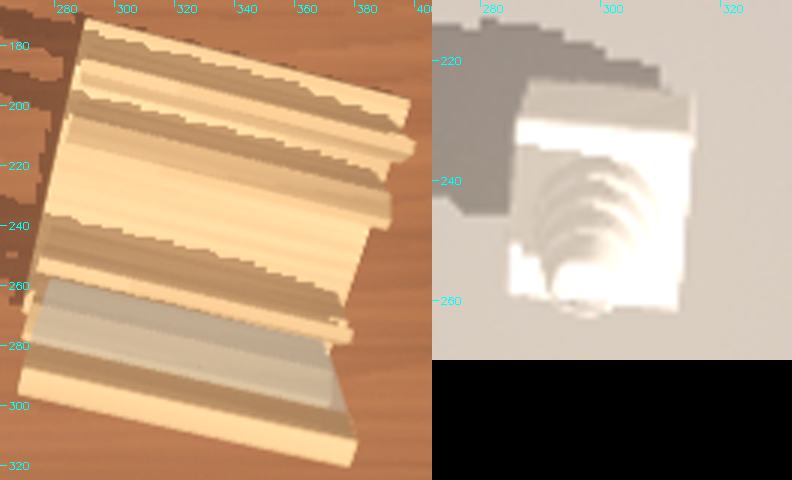

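```bash
cat > m.py <<'E'
from h import *
import pickle
L=lambda n:pickle.load(open(n+".pkl","rb"))
cab,rk,tr=L("w_cab"),L("w_rack"),L("w_tray")
def z1(p): return np.array(p)/3+[175,160]-0.33
def z2(p): return np.array(p)/3+[262,165]-0.33
def z3(p): return (np.array(p)-[432,0])/6+[272,210]-.4
n=np.linalg.norm
def quad(name,P):
    # order: a,b (back edge L,R), c,d (front edge L,R)
    a,b,c,d=P; e=(b-a)+(d-c); f=(c-a)+(d-b)
    print(name,"ctr",P.mean(0).round(4),"edge lens",[round(n(v),4) for v in(b-a,d-c,c-a,d-b)],"yaw of edge deg",round(np.degrees(np.arctan2(e[1],e[0])),2),"of perp",round(np.degrees(np.arctan2(f[1],f[0])),2))
quad("wall",plane(cab,z1([(20,168),(705,43),(25,195),(707,72)]),.100))
quad("door",plane(cab,z1([(275,573),(602,525),(280,598),(608,548)]),.117))
quad("sock",plane(cab,z1([(248,310),(545,262),(302,420),(558,380)]),[.0835,.0835,.0485,.0485]))
quad("hole",plane(cab,z1([(372,325),(440,315),(388,377),(453,363)]),[.074,.074,.058,.058]))
quad("rackdoor",plane(rk,z2([(18,368),(357,440),(20,392),(350,467)]),.111))
quad("railA",plane(rk,z2([(85,18),(410,98),(83,35),(402,125)]),.049))
quad("rail2",plane(rk,z2([(80,60),(415,140),(80,80),(412,157)]),.049))
quad("rail3",plane(rk,z2([(38,255),(352,325),(36,273),(350,345)]),.049))
quad("collar",plane(tr,z3([(515,118),(690,133),(508,293),(680,310)]),.050))
E
python3 m.py
```

```text
wall ctr [0.4719 0.0242 0.1   ] edge lens [np.float64(0.2082), np.float64(0.2089), np.float64(0.0085), np.float64(0.0086)] yaw of edge deg 100.27 of perp 5.72
door ctr [0.6143 0.0488 0.117 ] edge lens [np.float64(0.1079), np.float64(0.1094), np.float64(0.01), np.float64(0.0091)] yaw of edge deg 100.04 of perp 10.66
sock ctr [0.5608 0.0395 0.066 ] edge lens [np.float64(0.0996), np.float64(0.0989), np.float64(0.0701), np.float64(0.07)] yaw of edge deg 99.78 of perp 10.03
hole ctr [0.5602 0.0395 0.066 ] edge lens [np.float64(0.0237), np.float64(0.0245), np.float64(0.0321), np.float64(0.0305)] yaw of edge deg 101.18 of perp 9.62
rackdoor ctr [0.5397 0.2737 0.111 ] edge lens [np.float64(0.1101), np.float64(0.1086), np.float64(0.0083), np.float64(0.0101)] yaw of edge deg 76.16 of perp -4.56
railA ctr [0.4397 0.2939 0.049 ] edge lens [np.float64(0.1151), np.float64(0.1148), np.float64(0.0058), np.float64(0.0098)] yaw of edge deg 75.37 of perp -10.99
rail2 ctr [0.4537 0.2948 0.049 ] edge lens [np.float64(0.12), np.float64(0.1194), np.float64(0.0069), np.float64(0.0062)] yaw of edge deg 76.76 of perp -3.54
rail3 ctr [0.5251 0.2769 0.049 ] edge lens [np.float64(0.1189), np.float64(0.1199), np.float64(0.0071), np.float64(0.0082)] yaw of edge deg 76.38 of perp -4.95
collar ctr [ 0.4857 -0.292   0.05  ] edge lens [np.float64(0.0294), np.float64(0.0298), np.float64(0.0315), np.float64(0.032)] yaw of edge deg 84.49 of perp -3.68
```

Measured sizes match the spec: wall 209 mm, edging about 109 mm, socket face 100 x 70 mm, collar 30 x 32 mm. Before moving I'll overlay the derived groove on two views to check which rails bound the empty groove, and check IK.

```bash
cat > plan.py <<'E'
from view import *
rad=np.radians
GD=float(env.grip_depth)
door=np.array([.6143,.0488]); yd=10.1
u=np.array([np.cos(rad(-13.7)),np.sin(rad(-13.7))]); v=np.array([-u[1],u[0]])
rack=np.array([.5397,.2737])-.075*u
mouth=np.array([.5605,.0395,.066]); ys=10.0
stick=np.array([.4857,-.292]); yt=-5.0
def down(psi): return Ro.from_euler('z',psi,degrees=True)*Ro.from_quat([1,0,0,0])
hx=np.array([np.cos(rad(ys)),np.sin(rad(ys)),0]); ax=.5*hx+np.array([0,0,np.cos(rad(30))])
sy=np.array([-hx[1],hx[0],0])
def ins(s):  # tool: z=-ax, y=+-sy
    z=-ax;y=s*sy;return Ro.from_matrix(np.c_[np.cross(y,z),y,z])
E
python3 - <<'E'
from plan import *
for s in(0,180):
    print("door",s,[None if (q:=env.solve_ik([*door,z],down(90+yd+s).as_quat())) is None else np.round(q,2) for z in(.09,.24)])
    print("rack",s,[None if (q:=env.solve_ik([*rack,z],down(90-13.7+s).as_quat())) is None else np.round(q,2) for z in(.084,.24)])
    print("stick",s,[None if (q:=env.solve_ik([*stick,z],down(yt+s).as_quat())) is None else np.round(q,2) for z in(.026,.2)])
for s in(1,-1): print("ins",s,[None if (q:=env.solve_ik(mouth+ax*a,ins(s).as_quat())) is None else np.round(q,2) for a in(.002,.1)])
c=pickle.load(open("w_rack.pkl","rb"));d=pickle.load(open("side.pkl","rb"))
o=[]
for cc,(x0,y0,x1,y1) in((c,(262,165,406,325)),(d,(310,305,425,435))):
    i=cv2.resize(np.ascontiguousarray(cc["color"][y0:y1,x0:x1,::-1]),None,fx=3,fy=3)
    for x,z,col in((-.0125,.049,(0,0,255)),(.0125,.049,(0,0,255)),(-.006,.006,(255,0,0)),(.006,.006,(255,0,0)),(.075,.111,(0,255,0))):
        P=[np.r_[rack+u*x+v*y,z] for y in(-.06,.06)]
        p=((proj(cc,P)-[x0,y0])*3).astype(int); cv2.line(i,tuple(map(int,p[0])),tuple(map(int,p[1])),col,1)
    o.append(cv2.copyMakeBorder(i,0,480-i.shape[0],0,0,0))if i.shape[0]<=480 else o.append(i[:480])
cv2.imwrite("pics/ov.png",np.hstack(o))
E
```

```text
door 0 [array([-0.43,  0.82,  0.52,  1.74, -0.57,  0.73,  0.56]), array([-0.5 ,  0.65,  0.64,  1.62, -0.43,  1.02,  0.45])]
rack 0 [array([-0.98,  0.78,  0.59,  1.93, -0.71,  0.65, -0.17]), array([-1.08,  0.57,  0.73,  1.8 , -0.46,  0.95, -0.39])]
stick 0 [array([ 0.04,  0.97,  0.77,  1.91, -1.04,  0.73, -0.21]), array([-0.14,  0.83,  1.14,  1.81, -0.86,  1.1 , -0.34])]
door 180 [array([ 0.28,  0.85, -0.7 ,  1.72,  0.71,  0.84,  2.58]), array([ 0.38,  0.7 , -0.88,  1.59,  0.58,  1.13,  2.68])]
rack 180 [array([-0.59,  0.7 , -0.03,  1.92,  0.03,  0.52,  2.26]), array([-0.55,  0.48, -0.09,  1.79,  0.05,  0.88,  2.24])]
stick 180 [array([ 0.36,  0.82,  0.21,  1.9 , -0.35,  0.45,  2.3 ]), array([ 0.27,  0.57,  0.34,  1.8 , -0.25,  0.82,  2.21])]
ins 1 [array([-0.26,  1.01,  0.26,  1.38, -0.17,  1.31,  1.77]), array([-0.25,  0.98,  0.26,  1.16, -0.15,  1.55,  1.75])]
ins -1 [array([-0.58,  1.25,  1.05,  1.39, -0.76,  1.54, -0.86]), array([-0.53,  1.2 ,  1.09,  1.17, -0.71,  1.73, -0.94])]
```

View pics/ov.png

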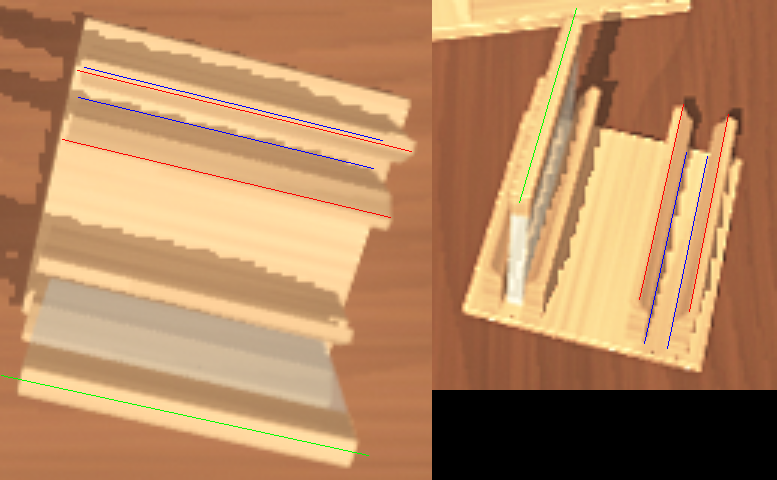

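The overlay confirms the groove: both red rim lines lie on the empty groove's rails in both views, and the green line lies on the fixed door. Now moving the door.

```bash
cat >> plan.py <<'E'
def st(m): print(m,round(env.get_clock(),2),np.round(env.get_eef_pos(),4),"F",np.round(env.get_force(),1),"op",round(env.get_opening(),3),"ff",np.round(env.get_finger_force(),1))
E
python3 - <<'E'
from plan import *
q=down(90+yd).as_quat()
env.move_pose([*door,.20],q); env.grip(.45); env.move_straight([*door,.09],vel=.1); st("at")
env.grip(0,60); st("gripped")
env.move_straight([*door,.115],vel=.06); st("lift25")
E
```

```text
at 8.86 [0.6149 0.0487 0.0907] F [-0.8 -1.1  0.8] op 0.449 ff 0.0
gripped 9.22 [0.6148 0.0488 0.0907] F [-0.6 -0.4  4.2] op 0.106 ff 60.0
lift25 9.79 [0.6142 0.0489 0.1151] F [ 0.2 -0.1 -3.4] op 0.108 ff 58.9
```

```bash
python3 - <<'E'
from plan import *
env.move_straight([*door,.235],vel=.12); st("up")
q=down(90-13.7).as_quat()
env.move_straight([*rack,.235],q,vel=.15); env.wait(.3); st("over")
c=env.read_camera("side"); cv2.imwrite("pics/over.png",cv2.resize(c["color"][200:440,240:480,::-1],None,fx=2,fy=2))
env.move_straight([*rack,.13],vel=.1); st("mouth")
env.move_straight([*rack,.095],vel=.05); st("in")
env.move_straight([*rack,.0855],vel=.03); st("low")
E
```

```text
up 10.94 [0.6137 0.0489 0.2341] F [-0.4  0.8 -3.3] op 0.106 ff 58.9
over 13.28 [0.467  0.2912 0.235 ] F [-0.1 -0.  -3.5] op 0.1 ff 58.9
mouth 14.53 [0.4673 0.2916 0.1306] F [-0.2 -0.9 -2.4] op 0.108 ff 58.9
in 15.38 [0.4671 0.2914 0.0951] F [-0.5  0.2 -3.5] op 0.102 ff 58.9
low 15.85 [0.4667 0.2914 0.0853] F [ 0.1 -0.5 -3.4] op 0.109 ff 58.9
```

```bash
python3 - <<'E'
from plan import *
z=.0855
while z>.081:
    z-=.001; env.move_straight([*rack,z],vel=.03); env.wait(.1)
    if env.get_force()[2]>0: break
st("touch")
env.grip(.25); env.wait(.2); st("open")
env.move_straight([*rack,.20],vel=.15); st("up")
R,t=None,None
env.move_straight([.40,.26,.22],vel=.2);env.wait(.2)
c=snap("w_after"); s=env.read_camera("side")
a=cv2.resize(s["color"][290:440,300:440,::-1],None,fx=3,fy=3); b=c["color"][:,:,::-1]
b=cv2.resize(b,None,fx=.59,fy=.59); o=np.zeros((450,800,3),np.uint8); o[:450,:420]=a; o[:b.shape[0],422:422+b.shape[1]]=b
cv2.imwrite("pics/after.png",o)
E
```

```text
touch 16.55 [0.4674 0.2915 0.0847] F [-2.1 -0.9  8.1] op 0.104 ff 60.6
open 17.02 [0.4668 0.2915 0.0834] F [0.5 0.  0.4] op 0.249 ff 0.0
up 17.95 [0.4661 0.2914 0.1993] F [ 0.6  0.8 -1.2] op 0.25 ff 0.0
```

View pics/after.png

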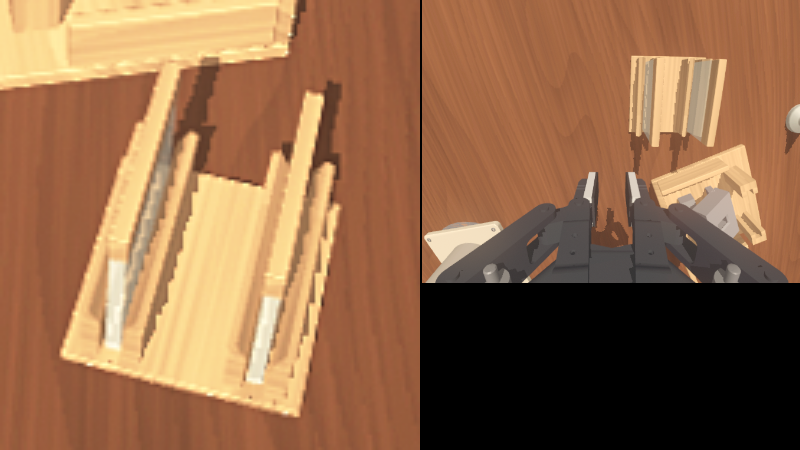

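The picture shows the door upright in the empty groove, at about (290,190)-(255,380) in the crop, parallel to the fixed door. Touchdown was at the predicted height. Next is the stick.

```bash
python3 - <<'E'
from plan import *
env.move_pose([*stick,.18],down(180+yt).as_quat()); env.grip(.65); st("above")
env.move_straight([*stick,.027],vel=.1); env.wait(.2); st("at")
env.grip(0,50); st("grip")
env.move_straight([*stick,.05],vel=.05); env.wait(.3); st("lift")
E
```

```text
above 21.33 [ 0.4858 -0.2918  0.18  ] F [ 0.2  0.6 -0.8] op 0.647 ff 0.0
at 23.22 [ 0.4859 -0.2921  0.0274] F [ 0.3 -1.1  0.6] op 0.651 ff 0.0
grip 23.57 [ 0.4859 -0.2922  0.0273] F [-0.7  1.   3.5] op 0.339 ff 49.7
lift 24.48 [ 0.4855 -0.2919  0.0497] F [-0.8 -0.1 -0.9] op 0.337 ff 49.3
```

```bash
python3 - <<'E'
from plan import *
env.move_straight([*stick,.22],vel=.15)
q=ins(1).as_quat()
env.move_pose(mouth+ax*.16,q); env.wait(.2); st("pre")
env.move_straight(mouth+ax*.032,vel=.08); env.wait(.3); st("hover")
s=env.read_camera("side"); c=env.read_camera("scene"); 
a=cv2.resize(s["color"][190:320,270:420,::-1],None,fx=2.6,fy=2.6,interpolation=2); b=cv2.resize(c["color"][150:310,250:410,::-1],None,fx=2.5,fy=2.5)
o=np.zeros((400,800,3),np.uint8); o[:a.shape[0],:a.shape[1]]=a; o[:400,400:]=b; cv2.imwrite("pics/hover.png",o)
F0=np.array(env.get_force())
for a in np.arange(.029,.0025,-.003):
    env.move_straight(mouth+ax*a,vel=.04); env.wait(.1)
    f=np.array(env.get_force())-F0; p=np.array(env.get_eef_pos())-mouth
    print(round(a,4),"axial pos",round(p@ax,4),"lat x",round(p@np.cross(sy,ax),4),"y",round(p@sy,4),"axial F",round(f@ax,1),"lat",round(f@np.cross(sy,ax),1),round(f@sy,1))
    if f@ax>15: break
st("end")
E
```

```text
pre 27.38 [0.6393 0.0515 0.2053] F [ 0.6  0.2 -1.4] op 0.34 ff 49.4
hover 29.43 [0.5764 0.0423 0.0938] F [ 0.2 -0.2 -1.4] op 0.338 ff 49.4
0.029 axial pos 0.0289 lat x -0.0 y 0.0 axial F 1.4 lat -0.2 0.1
0.026 axial pos 0.026 lat x -0.0 y -0.0 axial F 0.6 lat -0.9 0.3
0.023 axial pos 0.023 lat x -0.0 y -0.0 axial F 1.2 lat -1.0 0.9
0.02 axial pos 0.02 lat x 0.0 y -0.0 axial F 0.4 lat -0.2 -0.0
0.017 axial pos 0.017 lat x -0.0 y -0.0 axial F 1.0 lat 0.2 -0.5
0.014 axial pos 0.014 lat x -0.0 y 0.0 axial F 0.5 lat -0.4 -0.5
0.011 axial pos 0.011 lat x -0.0 y 0.0 axial F 0.1 lat 0.1 -0.4
0.008 axial pos 0.008 lat x -0.0 y -0.0 axial F 0.7 lat -0.0 -0.2
0.005 axial pos 0.005 lat x 0.0 y 0.0 axial F 0.5 lat -0.6 -0.2
end 32.68 [0.563  0.04   0.0703] F [-0.2 -0.3 -1.1] op 0.342 ff 49.4
```

```bash
python3 - <<'E'
from plan import *
F0=np.array(env.get_force())
for a in np.arange(.004,-.0005,-.001):
    env.move_straight(mouth+ax*a,vel=.03); env.wait(.1)
    f=np.array(env.get_force())-F0; p=np.array(env.get_eef_pos())-mouth
    print(round(a,4),round(p@ax,4),"axial F",round(f@ax,1),round(f@np.cross(sy,ax),1),round(f@sy,1))
    if f@ax>8: break
env.grip(.55); env.wait(.3); st("open")
env.move_straight(mouth+ax*.15,vel=.12); env.wait(.3); st("out")
s=env.read_camera("side"); c=env.read_camera("scene"); 
a=cv2.resize(s["color"][190:320,270:420,::-1],None,fx=2.6,fy=2.6,interpolation=2); b=cv2.resize(c["color"][150:310,250:410,::-1],None,fx=2.5,fy=2.5)
o=np.zeros((400,800,3),np.uint8); o[:a.shape[0],:a.shape[1]]=a; o[:400,400:]=b; cv2.imwrite("pics/final.png",o)
E
```

```text
0.004 0.004 axial F 0.0 0.2 -0.9
0.003 0.0032 axial F 1.8 0.3 0.9
0.002 0.0031 axial F 6.4 -0.6 0.4
0.001 0.0031 axial F 12.1 -1.8 -0.6
open 34.7 [0.5609 0.0396 0.0667] F [-0.6  0.  -0.4] op 0.55 ff 0.0
out 36.39 [0.6342 0.0525 0.1957] F [ 1.   0.6 -0.1] op 0.549 ff 0.0
```

View pics/final.png

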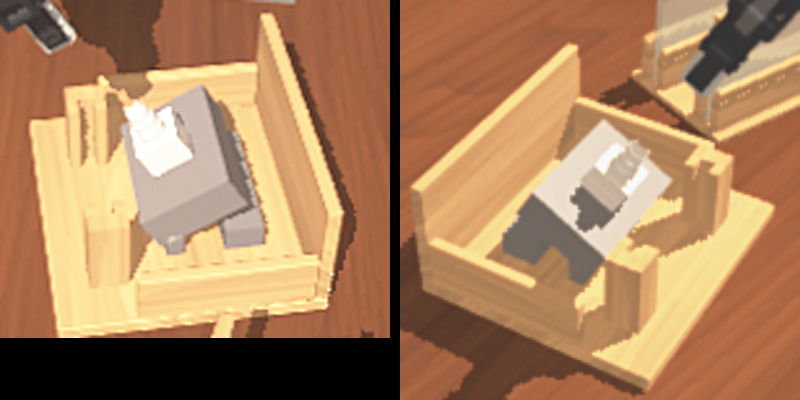

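The stick stands square in the slanted socket with its collar on the face, at about (160,145) in the left crop and (615,175) in the right. Contact came at 3.1 mm against the predicted 3.3 mm, and the gripper is clear. Handing in.

```bash
python3 -c "
from bench import env
env.wait(.5); print(env.job_done(), env.get_clock())"
```

```text
the job is handed in; nothing more can be done
the job is handed in; nothing more can be done
```

The glass door is standing in the rack's empty groove and the ring stick is fully home in the slanted socket, both let go; I handed the job in at about 37 s, and the hand-in returned no verdict.

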